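Strap down the pointer barrel and draw its sprung rod to the index

ROBOT

A 7-joint arm with a two-finger parallel gripper is mounted at the origin on the work surface. World frame = base frame: x ahead of the robot, y to its left, z up, the work surface at z = 0. Lengths are in m, angles in rad, forces in N, time in s.
With the tool pointing down it reaches from about 0.35 to 0.9 m from the base axis. Payload 8.1 kg.
Tool frame: the origin (TCP) lies midway between the tips of the shut fingers; the grasp point (between the pads) lies 19 mm behind it; z points along the fingers, x is the direction in which the jaws open and shut, and the axes are right-handed (so a half turn about z gives the same grasp; the last joint's range is limited). The gripper opens to 92 mm and grips with 3 to 60 N. Pads are 19 mm wide; open, the fingers measure 130 mm over their backs; the gripper's body (75 mm by 190 mm) begins 47 mm behind the grasp point.
Start: joints at [1.235, 0.434, 0.025, 1.573, -0.012, 1.134, -0.075], TCP at [0.144, -0.608, 0.227] pointing down, gripper open.
Joint ranges: [-2.62, 2.62], [-0.44, 2.09], [-1.27, 1.32], [0.08, 2.57], [-1.32, 4.46], [0.12, 2], [-2.74, 2.74]. Speed limits (rad/s): [2.22, 2.22, 3.01, 3.01, 3.14, 3.14, 3.14].

INTERFACE

Orientations are given as a rotation vector (axis times angle).
In Python, from cell import arm gives the robot as it stands. The module is installed in compiled form; this text tells all that it offers.
- The arm moves only by the tool play_rows, never from a script. Its argument "motion" is a list of rows, each a list of 7 numbers: the gripper's target within -1 to 1 (fully open at 1, half-way at 0, shut at -1), then the shift along the tool's x, y, z in mm, then the turn, a rotation vector about the tool's x, y, z in rad. In form: [[claw, tx, ty, tz, ax, ay, az], ...]. A call has 1 to 10 rows; each row is the pose to reach, as a shift and turn from the pose measured when the call began, along the tool's axes at that moment; what a row does not reach only later rows make up. A row lasts 1/10 s, in which the tool goes at most 50 mm and 8.59 degrees, less where a joint would pass 70% of its speed; a pose out of reach is approached as far as the arm can. A call with a gripper value outside its range is refused whole. The fingers move at their own pace and stop on an object; "force" is the grip in N (left out, the last holds). Time passes only in rows, so rows that repeat a pose let the fingers close. It gives the time, the measured TCP pose, the force and the opening at its end, in the units of the state.
- arm.observe(): the state, without advancing time (a new reading comes with each control period).
- arm.get_image(name): name is "scene" or "top"; returns a dict with "img" (480x640x3 uint8, blue, green, red), "depth" (480x640 float32, m along the optical axis (not along the pixel's ray), 0 where there is no reading), "K" (3x3 intrinsics, pixels), "k1" (the pictures are not rectified: a ray, as slopes to the right and down, at radius r is drawn at 1 + k1 r^2 times it, then the intrinsics apply), "rvec" (rotation vector, rad) and "tvec" (3), from world to camera coordinates, as OpenCV has them. Camera axes: x right, y down, z forward; pixel columns grow to the right and rows downward; lengths in m; the calibration is good to about 2 mm. A picture is of the moment at which its call begins.
- arm.sign_off(): hands the job in, once; it reports no verdict.
Trained networks look in a picture, given as the dict that the camera call returned (one of the last four; its "shot" number tells which), for a name from the list of things; names that differ only in an ending like _2 or _b are one class to them, and where a whole thing is asked for, a point or a joint stands for the part that bears it (a point fixed in the world has none). Each returns a list of dicts, best first, with "score" (0 to 1); they miss things now and then, are a little off and sometimes report something else, mostly with a low value. They report only what shows in the picture. A call takes as long as a camera call.
- arm.look_for(picture, query): "box" ([left, top, width, height] as shares, 0 to 1, of the picture: columns of its width, rows of its height, round what is visible of it).
The state is a dict: "clock": time; "joints": joint angles; "dq": joint speeds; "joint_efforts": joint torques, N m; "position": TCP position; "ee_rot": TCP orientation; "force": force on the tool from outside, world axes, zero at the start; "ft_torque": the same for the moment, N m; "width": opening from 0.0 (shut) to 1.0 (fully open).
Only numpy, scipy, OpenCV 4.12 (cv2) and the standard library are available. Lean on these libraries where they do the work, as an engineer would, in place of code of your own. Each camera call takes 0.05 s, during which the arm holds its last target. There are 200 camera calls.

TASK

On the optical table, press both raised hinged straps down over the pointer's barrel until each snaps and stays shut. Then take the upright tab of the sprung pointer rod, pull the rod out until its side needle is level with the upright index blade on the rail (within a few millimetres), and finish while still holding it there between the fingers: do not let go. Do not disturb the lens mount, the small stage or the screwdriver nearby.

Things in the scene. Friction and masses are not known exactly. Their poses are not given: they have to be found in the camera images.
- mount: Black base plate fixed to the table (100 mm in x, y -190 to +25, 12 thick) whose two 48 mm high saddles carry an aluminium barrel, 22 mm across, along y, axis at z = 35 mm, mouth at y = +10. Beside it a flat rail, 34 wide, 12 high, at x = +53, y -20 to +225. Origin: on the table under the barrel axis. y = the way the rod pulls out, z up, strap hinges on the +x side.
- strap_a (a joint): Hinge angle (rad) of the strap nearer the barrel's mouth: 0 = shut, flat; 0.75 to 0.9 at the start. Aluminium plate 70 mm long, 36 wide, 7 thick; hinge along mount y at x = +38, z = 51 mm, free edge to -x, by a catch post 60 mm high. A weak spring holds it up; in the last 5 mm a sprung ball resists (about 7 N at mid-length), snaps over and holds it shut.
- strap_b (a joint): The same for the second, identical strap, 85 mm farther from the mouth.
- strap_a_shut (a point): Fixed point of the mount: middle of strap_a's top face when shut (38 mm from its hinge, above the barrel axis, 56 mm above the table). Axes as the mount. Closed fingers coming straight down here meet the raised strap and bring it shut; 15 N there is ample.
- strap_b_shut (a point): The same fixed point for strap_b.
- strap_a_pad (a point): Point on strap_a itself: its top face, 38 mm from the hinge; it moves with the strap.
- strap_b_pad (a point): The same moving point on strap_b.
- rod (a joint): How far the rod is pulled out (m): 0 = fully in (as at the start), end stop 0.13. An inner spring pulls it back with 4 N at 0, growing 0.5 N per 10 mm; let go, it returns.
- tab (a point): Grip point on the rod's upright aluminium tab: 24 mm wide (mount x), 12 mm thick (along the pull, mount y), standing from 28 to 90 mm above the table; the point is on its centre, 72 mm above the table. The 8 mm rod (axis 35 mm above the table) runs from its foot into the barrel, whose mouth is 55 mm from the tab's centre at the start. Axes as the mount.
- needle_tip (a point): Tip of the thin steel needle (3 mm) that sticks out 26 mm sideways (+x of the mount) from the foot of the tab, in the tab's centre plane, 35 mm above the table. It moves with the rod.
- blade (a point): The length mark: near upright edge, 35 mm above the table, of a steel blade (22 mm in x, 3 thick in y, top at 42 mm) on a black saddle fixed on the rail, 4 mm beside the needle's path and 45 to 95 mm along the pull from the needle's start. Axes as the mount. The rod is at its mark when the needle tip has this point's y; the needle never touches the blade.
- lens_mount: Bystander: lens in a black ring on a steel post, round foot 56 mm across, 95 mm high, loose. Origin under its foot.
- stage: Bystander: small black stage 60 x 45 x 48 mm with a micrometer thimble at one end, loose. Origin under its centre.
- driver: Bystander: black-handled screwdriver 150 mm long, lying loose on the table on the robot's side of the mount. Origin at its middle.

How it is judged:
By the outcome, as a careful person would: the job done as asked, in the order asked, and still so for the second after the job is handed in, while the arm keeps its last pose, push and grip.
It also fails if it takes over 51 s, if anything falls off the work surface, if the arm or the gripper's body presses on something with over 40 N, if the wrist force passes 120 N, or if a joint passes its speed limit or range.

## Working session

There is one attempt and no reset: what is moved stays moved. The work goes in short steps, Python scripts to look and compute and a tool call to move; the robot and the scene stay as the last step left them, time stands still between calls to the robot, and variables do not carry over. Pictures are saved under pics/ and viewed, on a budget of 10 in all, crops included, one or two more only if the job needs it, and the job is handed in when it is done.

Besides the shell and the picture viewer there is one more tool, called after "Request:" by a JSON object that holds its "fn" and its "kwargs", one argument or row to a line. play_rows: Moves the arm, as the interface text tells. Its arguments: {"type":"object","properties":{"motion":{"type":"array"},"force":{"type":"number"}},"required":["motion"]}

```bash
mkdir -p pics; cat > h.py <<'E'
import numpy as np, cv2
from cell import arm
from scipy.spatial.transform import Rotation as R
def px2w(p,uv,depth=None,z=None):
    K=p["K"];k1=p["k1"]
    uv=np.atleast_2d(np.array(uv,float))
    d=np.array([k1,0,0,0.])
    n=cv2.undistortPoints(uv[:,None],K,d,None,None)[:,0] if True else 0
    Rm=cv2.Rodrigues(np.array(p["rvec"],float))[0];t=np.array(p["tvec"],float).ravel()
    ray=np.c_[n,np.ones(len(n))]
    c=-Rm.T@t; rw=ray@Rm
    if z is not None: return c+rw*((z-c[2])/rw[:,2])[:,None]
    return c+rw*np.asarray(depth,float).reshape(-1,1)
def w2px(p,P):
    return cv2.projectPoints(np.atleast_2d(np.array(P,float)),np.array(p["rvec"],float),np.array(p["tvec"],float),p["K"],np.array([p["k1"],0,0,0.]))[0][:,0]
E
python3 - <<'E'
from h import *
s=arm.observe();print(s)
for n in("scene","top"):
    p=arm.get_image(n);cv2.imwrite(f"pics/{n}0.png",p["img"]);np.savez(f"pics/{n}0.npz",**p)
    print(n,p["K"].tolist(),p["k1"],p["rvec"],p["tvec"])
    for q in("mount","strap_a","strap_b","tab","needle_tip","blade","lens_mount","stage","driver"):
        try:print(q,[(np.round(np.array(d["box"])*[640,480,640,480]).astype(int).tolist(),round(d["score"],2)) for d in arm.look_for(p,q)][:3])
        except Exception as e:print(q,e)
E
```

```text
{'clock': 0.0, 'joints': array([ 1.23538811,  0.43521853,  0.02499395,  1.57409965, -0.01157724,
        1.13400069, -0.07510853]), 'dq': array([-7.85864279e-04, -7.13120870e-05,  6.28096376e-06, -8.14310469e-04,
        4.83132977e-04, -3.23094146e-04,  7.25333530e-04]), 'joint_efforts': array([-2.12472449e-03, -6.67835641e+01,  9.83905457e-01, -3.14461577e+01,
       -6.07475289e-02,  4.27876669e-02,  2.04491589e-04]), 'position': array([ 0.14400035, -0.60765697,  0.225947  ]), 'ee_rot': array([-2.46366495e+00,  1.94799384e+00,  2.10501024e-03]), 'force': array([-0.04706435,  0.35295037,  0.23810928]), 'ft_torque': array([-0.01088852,  0.00185646,  0.00411453]), 'width': 1.0000728888887847}
scene [[503.811150523963, 0.0, 320.56032780956224], [0.0, 503.811150523963, 236.58755836859407], [0.0, 0.0, 1.0]] -0.11177488675538363 [ 1.81565238  1.59790947 -0.68110536] [-0.07330377 -0.33753975  1.23661363]
mount [([241, 179, 228, 118], 0.61)]
strap_a [([320, 188, 35, 49], 0.83), ([273, 213, 31, 46], 0.77)]
strap_b [([320, 188, 35, 49], 0.83), ([273, 213, 31, 46], 0.77)]
tab [([360, 174, 33,
[... 290 characters left out ...]
[579.5995565449062, 0.0, 320.9391493161676], [0.0, 579.5995565449062, 244.62647033798297], [0.0, 0.0, 1.0]] -0.020897685742801087 [ 2.095483   -2.13367515  0.15120423] [0.01900037 0.57852171 0.6561544 ]
mount [([105, 211, 328, 161], 0.67)]
strap_a [([291, 255, 45, 47], 0.82), ([351, 220, 52, 45], 0.81), ([219, 313, 59, 38], 0.27)]
strap_b [([291, 255, 45, 47], 0.82), ([351, 220, 52, 45], 0.81), ([219, 313, 59, 38], 0.27)]
tab [([218, 314, 56, 33], 0.65)]
needle_tip [([219, 312, 55, 36], 0.6), ([352, 222, 48, 47], 0.24)]
blade [([145, 315, 27, 33], 0.97), ([179, 187, 66, 71], 0.5)]
lens_mount [([291, 127, 42, 55], 0.97), ([290, 256, 44, 47], 0.15)]
stage [([180, 189, 60, 69], 0.68)]
driver []
```

```bash
python3 - <<'E'
import cv2
a=cv2.imread("pics/top0.png")[110:400,80:480];cv2.imwrite("pics/top0c.png",cv2.resize(a,None,fx=2,fy=2))
a=cv2.imread("pics/scene0.png")[150:350,220:490];cv2.imwrite("pics/scene0c.png",cv2.resize(a,None,fx=2.9,fy=2.9))
E
```

```text
(no output)
```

View pics/top0c.png

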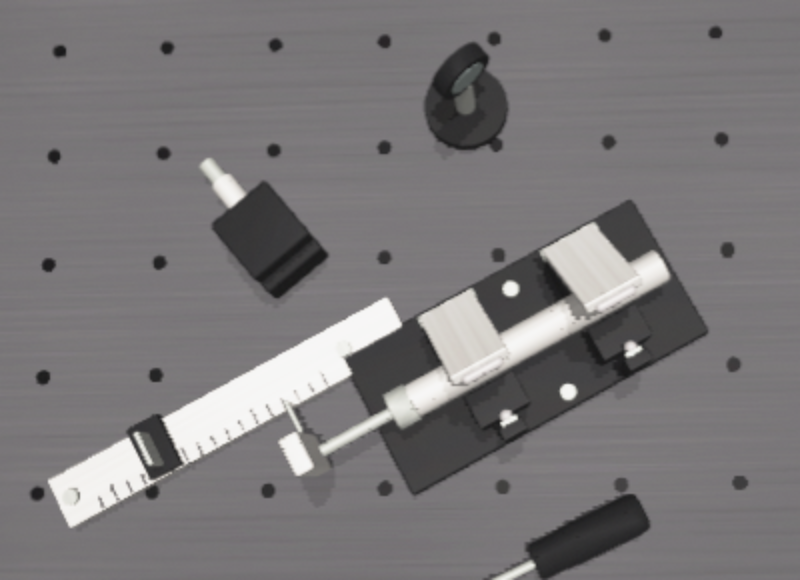

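View pics/scene0c.png

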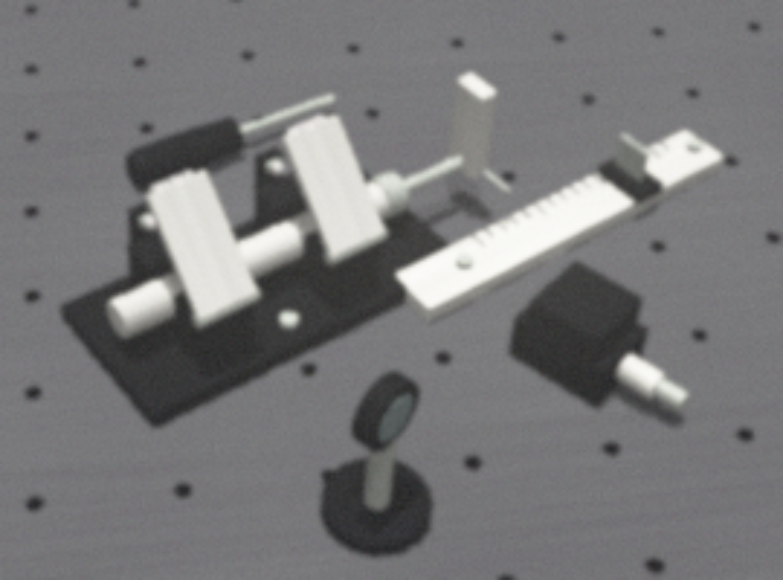

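The top view shows plate corners (crop px) at (630,202), (706,330) and (415,493), and rail corners at (50,480), (75,526) and (388,298). The blade is at about (145,445). The scene view shows the strap free ends toward the driver. I'll fit the mount pose from these.

```bash
cat >> h.py <<'E'
class L(dict): pass
def load(f): return {k:v for k,v in np.load(f).items()}
E
python3 - <<'E'
from h import *
p=load("pics/top0.npz")
c=np.array([[630,202],[706,330],[415,493],[50,480],[75,526],[388,298]])/2+[80,110]
m=np.array([[50,-190],[-50,-190],[-50,25],[70,225],[36,225],[70,-20]])/1000
w=px2w(p,c,z=.012)[:,:2]
H=m-m.mean(0);W=w-w.mean(0)
th=np.arctan2((H[:,0]*W[:,1]-H[:,1]*W[:,0]).sum(),(H*W).sum())
Rz=np.array([[np.cos(th),-np.sin(th)],[np.sin(th),np.cos(th)]]);t=w.mean(0)-Rz@m.mean(0)
print("th",th,"t",t,"res mm",np.round((w-(m@Rz.T+t))*1000,1).tolist())
np.savez("mount.npz",R=Rz,t=t,th=th)
def M(x,y,z): return np.r_[Rz@[x,y]+t,z]
pts={"shut":M(0,-0,.056)}
# blade: top edge pixels approx
for q in ([145,315,27,33],):pass
bl=np.array([[135,433],[148,461],[150,461],[138,430]])/2+[80,110]
b=px2w(p,bl,z=.042)
print("blade in mount",np.round((b[:,:2]-t)@Rz*1000,1).tolist())
for n,y in(("tab",.065),):print(n,M(0,y,.072))
img=p["img"].copy()
P=[M(x,.065+dy,.09) for x in(-.012,.012) for dy in(-.006,.006)]+[M(.012+.026,.065,.035),M(0,.01,.035),M(0,-.19,.035)]
for u in w2px(p,P):cv2.circle(img,tuple(int(round(v*16)) for v in u),16,(0,0,255),-1,shift=4)
cv2.imwrite("pics/top_fit.png",cv2.resize(img[240:370,110:310],None,fx=4,fy=4,interpolation=cv2.INTER_CUBIC))
# straps: points cloud from depth above z .052
d=p["depth"];v,u=np.nonzero(d>0);X=px2w(p,np.c_[u,v],depth=d[v,u]);Y=np.c_[(X[:,:2]-t)@Rz,X[:,2]]*1000
k=(Y[:,2]>62)&(Y[:,2]<130)&(abs(Y[:,0])<60)&(Y[:,1]>-200)&(Y[:,1]<40)
h=np.histogram(Y[k,1],np.arange(-200,41,10));print(list(zip(h[1],h[0])))
k2=k&(Y[:,1]>-70);k3=k&(Y[:,1]<-85)
for kk in(k2,k3):print(np.percentile(Y[kk],[2,50,98],axis=0).round().tolist())
kt=(Y[:,2]>80)&(abs(Y[:,0])<30)&(Y[:,1]>45)&(Y[:,1]<90);print("tab",Y[kt].mean(0),np.percentile(Y[kt],[3,97],axis=0).tolist())
kt=(Y[:,2]>25)&(abs(Y[:,0]-50)<30)&(Y[:,1]>90)&(Y[:,1]<200);print("blade",kt.sum(),np.percentile(Y[kt],[3,50,97],axis=0).round(1).tolist())
E
```

```text
th 0.48526239687720324 t [0.49842999 0.05578774] res mm [[-3.3, 2.0], [0.7, 3.6], [2.1, -0.9], [0.3, -1.5], [1.6, -3.0], [-1.5, -0.2]]
blade in mount [[64.3, 154.3], [45.2, 154.6], [44.6, 153.5], [65.0, 151.9]]
tab [0.46811136 0.11328366 0.072     ]
[(np.int64(-200), np.int64(0)), (np.int64(-190), np.int64(0)), (np.int64(-180), np.int64(0)), (np.int64(-170), np.int64(0)), (np.int64(-160), np.int64(41)), (np.int64(-150), np.int64(300)), (np.int64(-140), np.int64(313)), (np.int64(-130), np.int64(311)), (np.int64(-120), np.int64(147)), (np.int64(-110), np.int64(0)), (np.int64(-100), np.int64(0)), (np.int64(-90), np.int64(0)), (np.int64(-80), np.int64(0)), (np.int64(-70), np.int64(194)), (np.int64(-60), np.int64(316)), (np.int64(-50), np.int64(315)), (np.int64(-40), np.int64(279)), (np.int64(-30), np.int64(0)), (np.int64(-20), np.int64(0)), (np.int64(-10), np.int64(0)), (np.int64(0), np.int64(0)), (np.int64(10), np.int64(0)), (np.int64(20), np.int64(0)), (np.int64(30), np.int64(0))]
[[-11.0, -66.0, 63.0], [10.0, -49.0, 89.0], [34.0, -32.0, 105.0]]
[[-11.0, -151.0, 63.0], [9.0, -133.0, 88.0], [34.0, -116.0, 104.0]]
tab [ 0.62149271 64.62092998 88.24198473] [[-10.735461104034515, 59.255355590660706, 81.97889080536729], [11.70120684648849, 70.84954622771204, 91.019478938684]]
blade 112 [[43.2, 152.3, 26.3], [53.4, 153.1, 38.7], [64.4, 155.8, 42.8]]
```

View pics/top_fit.png

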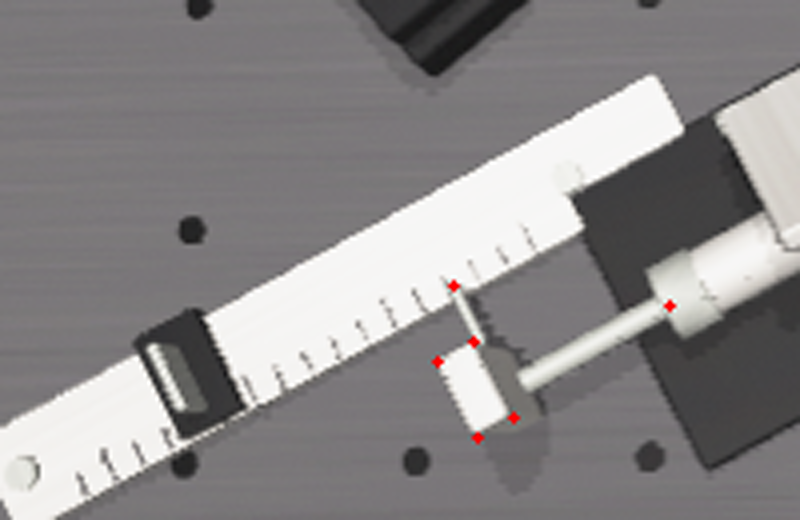

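```bash
cat >> h.py <<'E'
_m=np.load("mount.npz");Rm,tm,th=_m["R"],_m["t"],float(_m["th"])
def M(x,y,z): return np.r_[Rm@np.array([x,y])/1000+tm,z/1000]
def goal():
    ex=np.r_[-Rm[:,1],0];ez=np.array([0,0,-1.]);return R.from_matrix(np.c_[ex,np.cross(ez,ex),ez])
def plan(*pts):
    s=arm.observe();R0=R.from_rotvec(s["ee_rot"]);g=goal()
    a=(R0.inv()*g).as_rotvec()
    mm=np.r_[Rm.T@(s["position"][:2]-tm),s["position"][2]]*1000
    print("t",round(s["clock"],2),"TCP in mount",mm.round(1),"F",s["force"].round(1),"w",round(s["width"],3),"q",s["joints"].round(2))
    for P in pts: print(P,"shift",(R0.inv().apply(M(*P)-s["position"])*1000).round(1),"turn",a.round(4))
E
python3 -c "
from h import *
plan((0,-49,200),(0,-49,120))"
```

```text
t 1.0 TCP in mount [-623.1 -422.1  226.8] F [ 0.1  0.1 -0. ] w 1.0 q [ 1.24  0.43  0.03  1.57 -0.01  1.13 -0.08]
(0, -49, 200) shift [-517.  -510.1   26.7] turn [ 0.000e+00 -1.000e-04 -2.526e-01]
(0, -49, 120) shift [-517.  -510.1  106.7] turn [ 0.000e+00 -1.000e-04 -2.526e-01]
```

Request:
{"fn": "play_rows", "kwargs": {
  "motion": [
    [-1,-517,-510,27,0,0,-0.2526],
    [-1,-517,-510,27,0,0,-0.2526],
    [-1,-517,-510,27,0,0,-0.2526],
    [-1,-517,-510,27,0,0,-0.2526],
    [-1,-517,-510,27,0,0,-0.2526],
    [-1,-517,-510,27,0,0,-0.2526],
    [-1,-517,-510,27,0,0,-0.2526],
    [-1,-517,-510,27,0,0,-0.2526],
    [-1,-517,-510,27,0,0,-0.2526],
    [-1,-517,-510,27,0,0,-0.2526]
  ],
  "force": 40
}}

```text
clock: 2.0
position: [0.4043, -0.1794, 0.2085]
ee_rot: [2.69, -1.623, 0.002]
force: [1.9, -1.1, 0.3]
width: 0.179
```

```bash
python3 -c "
from h import *
plan((0,-49,200),(0,-49,120))"
```

```text
t 2.0 TCP in mount [-192.9 -164.1  208.5] F [ 1.9 -1.1  0.3] w 0.179 q [ 0.58  0.18 -0.33  2.    0.07  0.97 -0.86]
(0, -49, 200) shift [-115.2 -192.9    8.5] turn [-0.0005 -0.001  -0.0003]
(0, -49, 120) shift [-115.3 -192.8   88.5] turn [-0.0005 -0.001  -0.0003]
```

Request:
{"fn": "play_rows", "kwargs": {
  "motion": [
    [-1,-115,-193,9,0,0,0],
    [-1,-115,-193,9,0,0,0],
    [-1,-115,-193,9,0,0,0],
    [-1,-115,-193,9,0,0,0],
    [-1,-115,-193,9,0,0,0],
    [-1,-115,-193,9,0,0,0],
    [-1,-115,-193,50,0,0,0],
    [-1,-115,-193,88,0,0,0],
    [-1,-115,-193,88,0,0,0]
  ]
}}

```text
clock: 2.9
position: [0.518, 0.0107, 0.1166]
ee_rot: [2.685, -1.621, -0.008]
force: [-1.0, -0.1, 0.0]
width: 0.004
```

```bash
python3 -c "
from h import *
plan((0,-49,56),(0,-49,60))"
```

```text
t 2.9 TCP in mount [ -3.8 -49.  116.6] F [-1.  -0.1  0. ] w 0.004 q [ 0.18  0.43 -0.4   1.93  0.22  0.83 -1.43]
(0, -49, 56) shift [ 0.1 -4.2 60.6] turn [ 0.0072  0.0017 -0.001 ]
(0, -49, 60) shift [ 0.1 -4.2 56.6] turn [ 0.0072  0.0017 -0.001 ]
```

Request:
{"fn": "play_rows", "kwargs": {
  "motion": [
    [-1,0,-4,10,0.007,0.002,0],
    [-1,0,-4,18,0.007,0.002,0],
    [-1,0,-4,26,0.007,0.002,0],
    [-1,0,-4,34,0.007,0.002,0],
    [-1,0,-4,41,0.007,0.002,0],
    [-1,0,-4,47,0.007,0.002,0],
    [-1,0,-4,52,0.007,0.002,0],
    [-1,0,-4,56,0.007,0.002,0],
    [-1,0,-4,58,0.007,0.002,0],
    [-1,0,-4,60,0.007,0.002,0]
  ]
}}

```text
clock: 3.9
position: [0.5211, 0.0124, 0.0565]
ee_rot: [2.689, -1.624, 0.0]
force: [-0.5, -0.6, 0.7]
width: 0.004
```

```bash
python3 -c "
from h import *
plan((0,-49,54),(0,-49,150))"
```

```text
t 3.9 TCP in mount [ -0.2 -49.   56.5] F [-0.5 -0.6  0.7] w 0.004 q [ 0.15  0.51 -0.37  1.98  0.28  0.7  -1.48]
(0, -49, 54) shift [ 0.  -0.2  2.5] turn [ 0.0003 -0.0003 -0.0011]
(0, -49, 150) shift [  0.1  -0.2 -93.5] turn [ 0.0003 -0.0003 -0.0011]
```

Request:
{"fn": "play_rows", "kwargs": {
  "motion": [
    [-1,0,0,1.5,0,0,0],
    [-1,0,0,3,0,0,0],
    [-1,0,0,3,0,0,0]
  ]
}}

```text
clock: 4.2
position: [0.5211, 0.0123, 0.0549]
ee_rot: [2.689, -1.624, 0.002]
force: [-8.5, -1.0, 23.4]
width: 0.01
```

Request:
{"fn": "play_rows", "kwargs": {
  "motion": [
    [-1,0,0,-40,0,0,0],
    [-1,0,0,-70,0,0,0],
    [-1,30,0,-70,0,0,0],
    [-1,70,0,-70,0,0,0],
    [-1,85,0,-70,0,0,0],
    [-1,85,0,-70,0,0,0]
  ]
}}

```text
clock: 4.8
position: [0.5616, -0.0656, 0.1247]
ee_rot: [2.685, -1.629, 0.003]
force: [-0.6, 0.2, -0.2]
width: 0.001
```

```bash
python3 -c "
from h import *
plan((0,-134,56),(0,-134,54))"
```

```text
t 4.8 TCP in mount [  -0.8 -136.8  124.7] F [-0.6  0.2 -0.2] w 0.001 q [ 0.3   0.48 -0.38  1.82  0.22  0.89 -1.28]
(0, -134, 56) shift [-3.  -0.8 68.7] turn [-0.0001 -0.0022 -0.0053]
(0, -134, 54) shift [-3.  -0.8 70.7] turn [-0.0001 -0.0022 -0.0053]
```

Request:
{"fn": "play_rows", "kwargs": {
  "motion": [
    [-1,-3,-1,14,0,-0.002,-0.005],
    [-1,-3,-1,24,0,-0.002,-0.005],
    [-1,-3,-1,34,0,-0.002,-0.005],
    [-1,-3,-1,44,0,-0.002,-0.005],
    [-1,-3,-1,51,0,-0.002,-0.005],
    [-1,-3,-1,57,0,-0.002,-0.005],
    [-1,-3,-1,63,0,-0.002,-0.005],
    [-1,-3,-1,67,0,-0.002,-0.005],
    [-1,-3,-1,70,0,-0.002,-0.005],
    [-1,-3,-1,71.5,0,-0.002,-0.005]
  ]
}}

```text
clock: 5.8
position: [0.5609, -0.0628, 0.0545]
ee_rot: [2.689, -1.623, 0.001]
force: [-11.7, -1.7, 32.3]
width: 0.008
```

Request:
{"fn": "play_rows", "kwargs": {
  "motion": [
    [-1,0,0,0.5,0,0,0],
    [-1,0,0,0.5,0,0,0]
  ]
}}

```text
clock: 6.0
position: [0.5608, -0.0629, 0.0553]
ee_rot: [2.689, -1.623, 0.002]
force: [-7.6, -1.0, 18.8]
width: 0.003
```

Request:
{"fn": "play_rows", "kwargs": {
  "motion": [
    [-1,0,0,-45,0,0,0],
    [0,0,0,-90,0,0,0],
    [0.5,-50,0,-105,0,0,0],
    [0.5,-100,0,-105,0,0,0],
    [0.5,-150,0,-105,0,0,0],
    [0.5,-199,0,-105,0,0,0],
    [0.5,-199,0,-105,0,0,0],
    [0.5,-199,0,-105,0,0,0]
  ]
}}

```text
clock: 6.8
position: [0.468, 0.1146, 0.1603]
ee_rot: [2.692, -1.619, 0.003]
force: [0.1, -0.4, -0.4]
width: 0.559
```

```bash
python3 - <<'E'
from h import *
plan((0,65,100),(0,65,53))
for n in("scene","top"):
    p=arm.get_image(n);np.savez(f"pics/{n}1.npz",**p)
    if n=="scene":cv2.imwrite("pics/scene1c.png",cv2.resize(p["img"][130:350,220:490],None,fx=2.7,fy=2.7))
    d=p["depth"];v,u=np.nonzero(d>0);X=px2w(p,np.c_[u,v],depth=d[v,u]);Y=np.c_[(X[:,:2]-tm)@Rm,X[:,2]]*1000
    for c in(-49,-134):
        k=(abs(Y[:,0])<25)&(abs(Y[:,1]-c)<14)&(Y[:,2]>45)&(Y[:,2]<110);print(n,c,k.sum(),np.percentile(Y[k,2],[5,50,95]).round(1) if k.sum() else 0)
E
```

```text
t 6.8 TCP in mount [  0.5  66.3 160.3] F [ 0.1 -0.4 -0.4] w 0.559 q [ 0.03  0.32 -0.47  1.97  0.19  0.89 -1.63]
(0, 65, 100) shift [ 1.2  0.6 60.3] turn [-0.0007 -0.0019  0.0027]
(0, 65, 53) shift [  1.1   0.6 107.3] turn [-0.0007 -0.0019  0.0027]
scene -49 341 [55.3 56.8 58.4]
scene -134 403 [55.4 56.8 58.4]
top -49 978 [53.  55.  56.9]
top -134 947 [52.8 54.9 56.9]
```

View pics/scene1c.png

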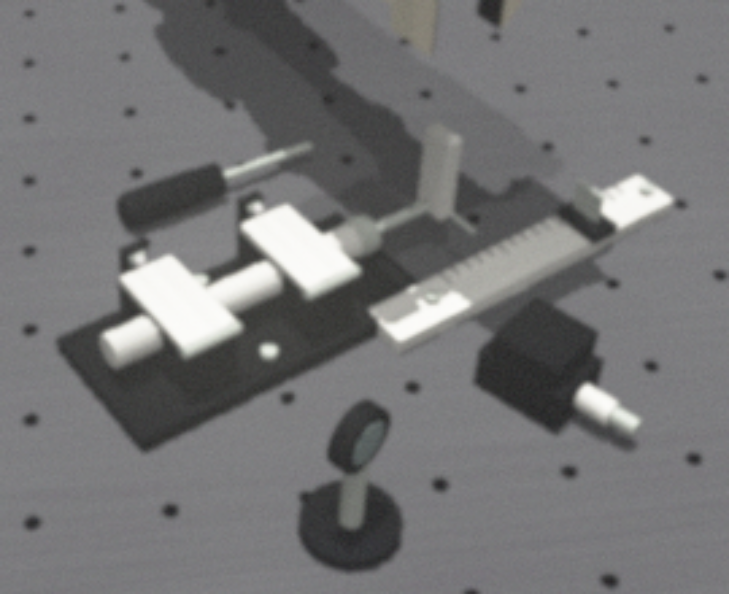

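Both straps lie flat, at (300,250) and (180,300), with depth heights of about 56 mm. The fingers are above the tab at (440,165). Next I descend and grip.

Request:
{"fn": "play_rows", "kwargs": {
  "motion": [
    [0.4,1,1,30,0,-0.002,0.003],
    [0.4,1,1,60,0,-0.002,0.003],
    [0.4,1,1,85,0,-0.002,0.003],
    [0.4,1,1,107,0,-0.002,0.003],
    [0.4,1,1,107,0,-0.002,0.003],
    [-1,1,1,107,0,-0.002,0.003],
    [-1,1,1,107,0,-0.002,0.003],
    [-1,1,1,107,0,-0.002,0.003],
    [-1,1,1,107,0,-0.002,0.003],
    [-1,1,1,107,0,-0.002,0.003]
  ],
  "force": 45
}}

```text
clock: 7.9
position: [0.4689, 0.1109, 0.0535]
ee_rot: [-2.686, 1.629, -0.002]
force: [-0.3, -0.8, -0.1]
width: 0.315
```

```bash
python3 -c "
from h import *
plan((0,65,53),(0,153,53))"
```

```text
t 7.9 TCP in mount [-0.5 62.5 53.5] F [-0.3 -0.8 -0.1] w 0.315 q [-0.03  0.47 -0.41  2.08  0.31  0.65 -1.74]
(0, 65, 53) shift [-2.5 -0.4  0.5] turn [-0.0009 -0.0006 -0.0051]
(0, 153, 53) shift [-90.5  -0.    0.5] turn [-0.0009 -0.0006 -0.0051]
```

Request:
{"fn": "play_rows", "kwargs": {
  "motion": [
    [-1,-2,0,0.5,0,0,-0.005],
    [-1,-2,0,0.5,0,0,-0.005],
    [-1,-2,0,0.5,0,0,-0.005],
    [-1,-2,0,0.5,0,0,-0.005],
    [-1,-2,0,0.5,0,0,-0.005]
  ]
}}

```text
clock: 8.4
position: [0.4677, 0.1132, 0.0532]
ee_rot: [-2.69, 1.622, -0.001]
force: [-3.6, 3.6, 3.8]
width: 0.126
```

```bash
python3 -c "
from h import *
plan((0,65,53),(0,153,53))"
```

```text
t 8.4 TCP in mount [-0.4 65.1 53.2] F [-3.6  3.6  3.8] w 0.126 q [-0.03  0.47 -0.41  2.08  0.31  0.65 -1.74]
(0, 65, 53) shift [ 0.1 -0.4  0.2] turn [-0.0011 -0.      0.0005]
(0, 153, 53) shift [-87.9  -0.4   0.1] turn [-0.0011 -0.      0.0005]
```

Gripped: width 11.6 mm against a 12 mm tab. Now the pull along mount +y (tool −x).

Request:
{"fn": "play_rows", "kwargs": {
  "motion": [
    [-1,-8,0,0,0,0,0],
    [-1,-18,0,0,0,0,0],
    [-1,-30,0,0,0,0,0],
    [-1,-42,0,0,0,0,0],
    [-1,-54,0,0,0,0,0],
    [-1,-66,0,0,0,0,0],
    [-1,-76,0,0,0,0,0],
    [-1,-84,0,0,0,0,0],
    [-1,-88,0,0,0,0,0],
    [-1,-88,0,0,0,0,0]
  ]
}}

```text
clock: 9.4
position: [0.4274, 0.19, 0.0532]
ee_rot: [2.69, -1.623, 0.004]
force: [4.2, -7.1, 2.7]
width: 0.132
```

```bash
python3 - <<'E'
from h import *
plan((0,153,53))
for n in("scene","top"):
    p=arm.get_image(n);np.savez(f"pics/{n}2.npz",**p)
    pr=w2px(p,[M(42,153,35),M(38,153,35),M(38,143,35),M(38,163,35)]);print(n,pr.round(1).tolist())
    c=pr[0].astype(int);x0,y0=c[0]-50,c[1]-40
    print(x0,y0);cv2.imwrite(f"pics/{n}2c.png",cv2.resize(p["img"][y0:y0+75,x0:x0+100],None,fx=8,fy=8,interpolation=cv2.INTER_CUBIC))
E
```

```text
t 9.4 TCP in mount [ -0.2 151.8  53.2] F [ 4.2 -7.1  2.7] w 0.132 q [-0.21  0.46 -0.41  2.11  0.31  0.63 -1.93]
(0, 153, 53) shift [-1.2 -0.2  0.2] turn [-0.0012 -0.0023 -0.0006]
scene [[431.5, 198.8], [429.9, 197.7], [426.0, 199.6], [433.8, 195.8]]
381 158
top [[158.1, 342.3], [159.5, 345.2], [166.8, 341.2], [152.3, 349.1]]
108 302
```

View pics/scene2c.png

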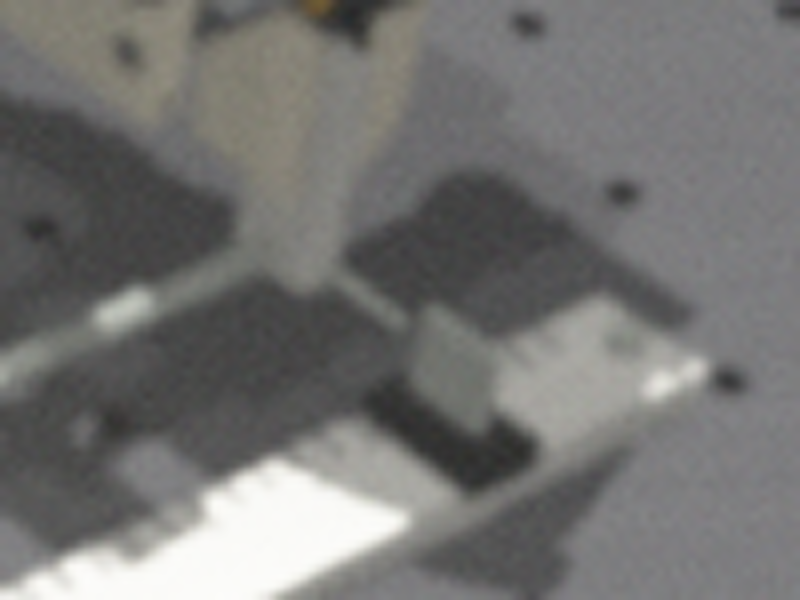

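View pics/top2c.png

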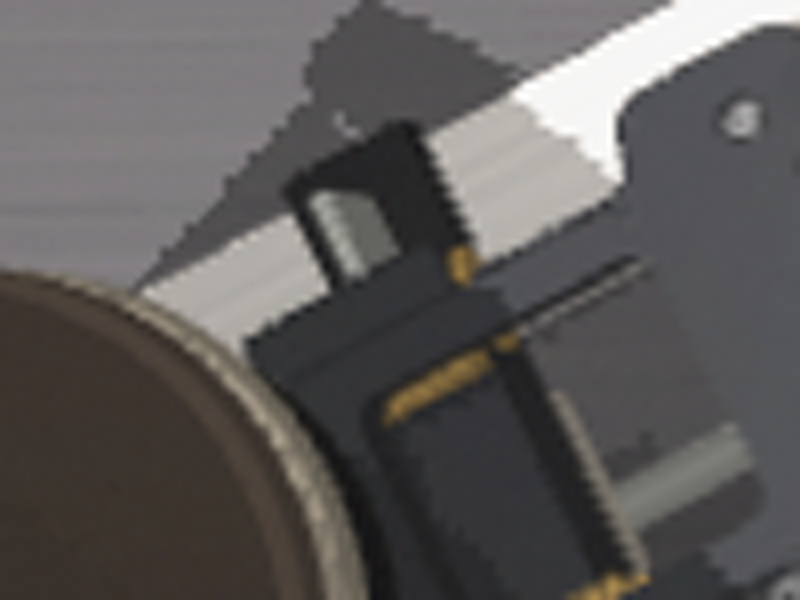

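```bash
python3 - <<'E'
from h import *
p=load("pics/top0.npz")
uv=np.array([[152,348],[188,410],[165,345],[205,410]])/4+[110,240]
print("top strip edges/centre",((px2w(p,uv,z=.042)[:,:2]-tm)@Rm*1000).round(1).tolist())
# bright top strip, weighted, from pixels near blade
g=cv2.cvtColor(p["img"],cv2.COLOR_BGR2GRAY)
pr=w2px(p,[M(53,y,42) for y in(145,148,150,151,152,153,154,155,156,158)])
print([(int(g[int(round(v)),int(round(u))])) for u,v in pr])
q=load("pics/scene2.npz");
for n,r in(("needle",[407,323]),("blade z35",[419,331])):
    uv=np.array([r])/8+[381,158]; print(n,((px2w(q,uv,z=.035)[:,:2]-tm)@Rm*1000).round(1))
gs=cv2.cvtColor(q["img"],cv2.COLOR_BGR2GRAY)
# profile across the needle at several x, and blade face/edge
for x in(18,22,26,30,33):
    ys=np.arange(140,165,1.);pp=w2px(q,[M(x,y,35) for y in ys]).astype(np.float32)
    s=cv2.remap(gs,pp[:,0].copy(),pp[:,1].copy(),cv2.INTER_LINEAR).ravel().astype(int);print(x,s.tolist())
E
```

```text
top strip edges/centre [[63.5, 154.0], [41.3, 152.4], [62.3, 150.1], [38.8, 147.8]]
[53, 91, 97, 96, 103, 222, 225, 228, 115, 51]
needle [[ 41.5 154.5]]
blade z35 [[ 45.1 154.7]]
18 [85, 92, 101, 106, 109, 112, 113, 116, 116, 113, 111, 112, 113, 114, 113, 111, 105, 98, 90, 82, 73, 70, 68, 68, 68]
22 [76, 78, 78, 77, 79, 82, 84, 84, 84, 87, 93, 100, 108, 115, 118, 113, 107, 99, 90, 80, 75, 72, 70, 68, 67]
26 [68, 69, 70, 69, 67, 68, 70, 73, 77, 82, 90, 99, 107, 113, 114, 112, 105, 96, 89, 82, 76, 73, 71, 70, 69]
30 [70, 70, 71, 71, 70, 71, 72, 75, 80, 86, 93, 100, 107, 111, 112, 111, 105, 95, 85, 76, 71, 69, 69, 70, 69]
33 [69, 70, 70, 70, 70, 70, 72, 74, 78, 83, 90, 98, 106, 113, 112, 107, 101, 94, 87, 79, 74, 71, 70, 69, 68]
```

Needle (scene crop) at (407,323), blade edge at about (419,331). The blade-strip centre comes out near 154.0, with the needle at 151.8, so it is about 2 mm short.

Request:
{"fn": "play_rows", "kwargs": {
  "motion": [
    [-1,-2.5,0,0,0,0,0],
    [-1,-3,0,0,0,0,0],
    [-1,-3,0,0,0,0,0],
    [-1,-3,0,0,0,0,0]
  ]
}}

```text
clock: 9.9
position: [0.4271, 0.1904, 0.0531]
ee_rot: [2.686, -1.626, 0.007]
force: [3.2, -7.7, 2.4]
width: 0.129
```

```bash
python3 - <<'E'
from h import *
plan((0,154,53))
p=arm.get_image("scene");q=p
gs=cv2.cvtColor(q["img"],cv2.COLOR_BGR2GRAY)
for x in(26,30,33):
    ys=np.arange(140,165,1.);pp=w2px(q,[M(x,y,35) for y in ys]).astype(np.float32)
    s=cv2.remap(gs,pp[:,0].copy(),pp[:,1].copy(),cv2.INTER_LINEAR).ravel().astype(float);w=np.clip(s-75,0,None);print(x,(w*ys).sum()/w.sum())
# blade top strip sanity: draw extended needle line at z=35
img=cv2.resize(p["img"][170:270-30,400:500-10],None,fx=8,fy=8,interpolation=cv2.INTER_CUBIC)
cv2.imwrite("pics/scene3c.png",img)
cv2.imwrite("pics/scene3.png",p["img"])
d=p["depth"];v,u=np.nonzero(d>0);X=px2w(p,np.c_[u,v],depth=d[v,u]);Y=np.c_[(X[:,:2]-tm)@Rm,X[:,2]]*1000
for c in(-49,-134):
    k=(abs(Y[:,0])<25)&(abs(Y[:,1]-c)<14)&(Y[:,2]>45)&(Y[:,2]<110);print(c,k.sum(),np.percentile(Y[k,2],[5,50,95]).round(1))
E
```

```text
t 9.9 TCP in mount [ -0.2 152.4  53.1] F [ 3.2 -7.7  2.4] w 0.129 q [-0.22  0.46 -0.41  2.11  0.31  0.63 -1.94]
(0, 154, 53) shift [-1.6 -0.2  0.1] turn [-0.0011 -0.0049 -0.0031]
26 154.078125
30 154.2156862745098
33 154.38490566037737
-49 337 [55.1 56.9 58.3]
-134 398 [55.3 56.8 58.2]
```

View pics/scene3c.png

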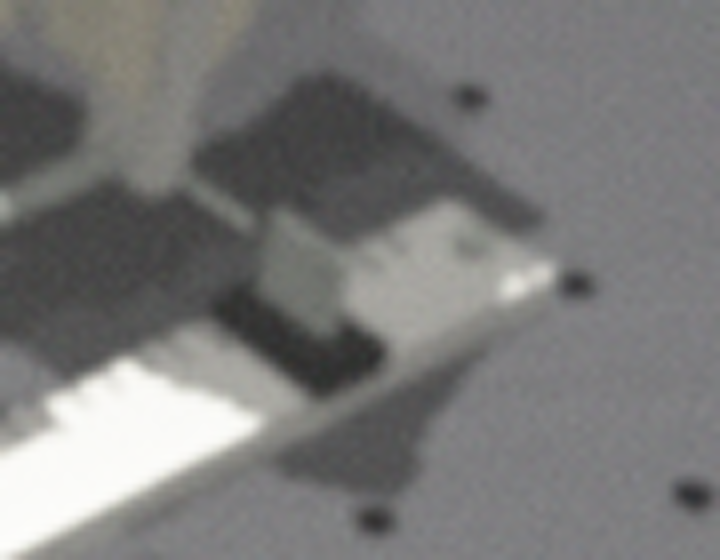

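View pics/scene3.png

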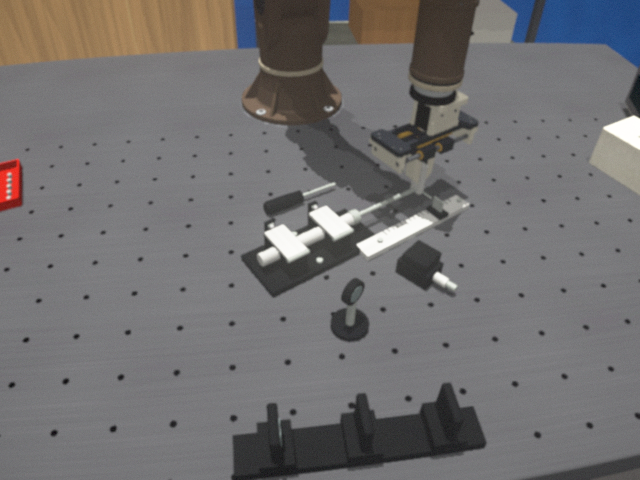

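The tip at (252,225) is just short of the blade, straps and bystanders are intact. The arm yielded about 2 mm to the spring, so I'll command a little further.

Request:
{"fn": "play_rows", "kwargs": {
  "motion": [
    [-1,-3,0,0,0,0,0],
    [-1,-4,0,0,0,0,0],
    [-1,-4,0,0,0,0,0],
    [-1,-4,0,0,0,0,0]
  ]
}}

```text
clock: 10.35
position: [0.4262, 0.1924, 0.0531]
ee_rot: [2.684, -1.628, 0.011]
force: [3.8, -7.3, 3.0]
width: 0.128
```

```bash
python3 - <<'E'
from h import *
plan((0,154,53))
q=arm.get_image("scene")
gs=cv2.cvtColor(q["img"],cv2.COLOR_BGR2GRAY)
for x in(26,30,33):
    ys=np.arange(140,165,1.);pp=w2px(q,[M(x,y,35) for y in ys]).astype(np.float32)
    s=cv2.remap(gs,pp[:,0].copy(),pp[:,1].copy(),cv2.INTER_LINEAR).ravel().astype(float);w=np.clip(s-75,0,None);print(x,(w*ys).sum()/w.sum())
plan()
E
```

```text
t 10.35 TCP in mount [ -0.2 154.5  53.1] F [ 3.8 -7.3  3. ] w 0.128 q [-0.23  0.46 -0.41  2.11  0.31  0.63 -1.94]
(0, 154, 53) shift [ 0.5 -0.2  0.1] turn [-0.001  -0.0073 -0.0049]
26 156.35338345864662
30 156.42962962962963
33 156.44150943396227
t 10.4 TCP in mount [ -0.2 154.5  53.2] F [ 3.8 -7.8  3.2] w 0.126 q [-0.23  0.46 -0.41  2.11  0.31  0.63 -1.94]
```

```bash
python3 -c "
from h import *
print(arm.sign_off());plan()"
```

```text
the job is handed in; nothing more can be done
None
the job is handed in; nothing more can be done
```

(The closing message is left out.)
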